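Pack the silver pot, then swap the two stakes

ROBOT

A 6-joint arm with a two-finger parallel gripper is mounted at the origin on the work surface. World frame = base frame: x ahead of the robot, y to its left, z up, the work surface at z = 0. Lengths are in m, angles in rad, forces in N, time in s.
With the tool pointing down it reaches from about 0.375 to 0.975 m from the base axis. Payload 3.8 kg.
Tool frame: the origin (TCP) lies midway between the tips of the shut fingers; the grasp point (between the pads) lies 19 mm behind it; z points along the fingers, y is the line along which they close (so a half turn about z gives the same grasp; the last joint's range is limited). The gripper opens to 85 mm and grips with 20 to 120 N. Pads are 22 mm wide; open, the fingers measure 114 mm over their backs; the gripper's body (76 mm by 85 mm) begins 54 mm behind the grasp point. The pads swing forward as they close: fully open they stand 13 mm farther back than shut.
Start: joints at [-1.362, 0.264, 1.604, -0, 1.274, -0.037], TCP at [0.164, -0.655, 0.231] pointing down, gripper open.
Joint ranges: [-2.63, 2.63], [-0.94, 2.18], [0.31, 2.57], [-1.31, 4.45], [0, 2.66], [-2.55, 2.55]. Speed limits (rad/s): [2.57, 2.57, 3.14, 3.14, 3.14, 3.14].

INTERFACE

Orientations are given as a unit quaternion [w, x, y, z].
In Python, from cell import manip gives the robot as it stands. The module is installed in compiled form; this text tells all that it offers.
- The arm moves only by the shell command python3 -m creep 'ROWS'. ROWS is JSON, a list of rows, each an object with "hand": the opening, from 0 (shut) to 1 (fully open); "slide": the shift along the tool's x, y, z in units of 30 mm (1.0 is 30 mm), a list of three; "twist": the turn about the tool's z in units of 6 degrees (1.0 is 6 degrees). A call has exactly 5 rows; each row shifts and turns the commanded pose from where the row before left it, along the tool's axes as they then stand; what a row does not reach is not made up. A row lasts 1/10 s, in which the tool goes at most 50 mm and 8.59 degrees, less where a joint would pass 70% of its speed; a pose out of reach is approached as far as the arm can. A call is refused whole if a number of a shift passes 1 or a number of a turn 1, either way. A call with a gripper value outside its range is refused whole. The fingers move at their own pace and stop on an object; the grip force is fixed at half the most. Time passes only in rows, so rows that do not move let the fingers close, or fill a call up. It gives the time, the measured TCP pose, the force, the opening and the grip force at its end, in the units of the state.
- manip.sense(): the state, without advancing time (a new reading comes with each control period).
- manip.capture(name): name is "side" or "top"; returns the picture (420x560x3 uint8, blue, green, red); there is no depth.
- manip.calibration(name): a dict with "K" (3x3 intrinsics, pixels), "cam_to_world" (4x4, takes a point from camera to world coordinates). Camera axes: x right, y down, z forward; pixel columns grow to the right and rows downward; lengths in m; the calibration is good to about 2 mm. A picture is of the moment at which its call begins. calibration takes no time and is no camera call.
- manip.close_job(): hands the job in; it is judged then, once.
Trained networks look in the newest picture that a camera, given by its name, has taken for a name from the list of things; names that differ only in an ending like _2 or _b are one class to them, and where a whole thing is asked for, a point or a joint stands for the part that bears it (a point fixed in the world has none). Each returns a list of dicts, best first, with "conf" (0 to 1); they miss things now and then, are a little off and sometimes report something else, mostly with a low value. They report only what shows in the picture. A call takes as long as a camera call.
- manip.boxes_of(camera, thing): "rect" ([centre column, centre row, width, height] in pixels, round what is visible of it).
- manip.regions_of(camera, thing): "pixels" (420x560 bool, what is visible of it) and "rect" ([centre column, centre row, width, height] in pixels, round what is visible of it).
The state is a dict: "clock": time; "joints": joint angles; "dq": joint speeds; "joint_torque": joint torques, N m; "eef_pos": TCP position; "ee_rot": TCP orientation; "force": force on the tool from outside, world axes, zero at the start; "ft_torque": the same for the moment, N m; "opening": finger opening in m; "gripper_force": force on a finger pad.
Only numpy, scipy, OpenCV 4.12 (cv2) and the standard library are available. Lean on these libraries where they do the work, as an engineer would, in place of code of your own. Each camera call takes 0.05 s, during which the arm holds its last target. There are 200 camera calls.

TASK

Open the hinged case, take the little silver pot off the felt pad, stand it in the ring-marked seat in the middle of the case and shut the lid fully. Then use the cleared felt pad as the parking place to swap the two steel stakes, which stand in each other's seats: the round-footed stake must end in the round dish and the square-footed stake in the square tray, each standing flat inside the rim. Keep all three pieces upright and never stand any of them on the bare bench.

Things in the scene. Friction and masses are not known exactly. Their poses are not given: they have to be found in the camera images.
- pepper_pot: Loose silver pepper pot, 120 g: upright cylinder 38 mm in diameter with straight sides up to 34 mm and a domed top, 44 mm high in all. Origin: centre of its underside, z up. Starts standing on the felt pad.
- round_stake: Loose steel stake with a ROUND foot, 300 g: disc foot 40 mm in diameter and 14 mm high, above it a round shaft 24 mm in diameter with straight sides up to 56 mm and a domed top, 68 mm high in all. Origin: centre of the foot's underside, z up. Starts in the square tray.
- square_stake: Loose steel stake with a SQUARE foot, 300 g: foot 36 x 36 mm and 14 mm high, above it a square shaft 22 x 22 mm (same faces as the foot, along its own x and y) with a flat top, 64 mm high in all. Origin: centre of the foot's underside, z up. Starts in the round dish.
- round_dish: Fixed round wooden dish, 88 mm in diameter, 13 mm high; round recess 68 mm in diameter, its floor 6 mm above the bench. Origin: centre of the underside (on the bench), z up. Place of the round-footed stake.
- square_tray: Fixed square wooden tray, 80 x 80 mm, 13 mm high; square recess 56 x 56 mm, its floor 6 mm above the bench. Origin: centre of the underside (on the bench), z up, x and y along its sides. Place of the square-footed stake.
- felt_pad: Fixed grey felt pad, 90 x 90 mm, 6 mm high, flat on top. Origin: centre of the underside (on the bench), z up. The parking place.
- case: Fixed lower half of a dark wooden case, 100 (its x) by 136 mm (its y), 30 mm high, 6 mm walls, blue floor 6 mm above the bench. A fixed grey ring on the floor's middle (60 mm inside, 72 outside, 4 high) is the round seat: the pot stands on the floor within it. Origin: centre of the underside, z up. Hinge line along its y at x = +50, z = +30 mm; the lid's front, with the tab, is at -x.
- case_lid (a joint): Angle of the lid (hollow upper half, 30 mm deep, 120 g, its top 60 mm above the bench when shut): 0 = shut, 1.57 = upright, stop at 1.9 rad. The hinge is stiff: the lid stays at whatever angle it is left; about 2 N at the tab moves it. It may start up to 0.3 rad ajar.
- case_tab (a point): Grip point of the brass tab jutting 27 mm from the middle of the lid's front: 18 mm wide (case's y), 10 mm thick; the point is mid-width, mid-thickness, 16 mm out from the lid. Shut, it is at x = -66, z = +36 mm in the case's frame; it swings with the lid at 116 mm radius and points up when the lid is upright. Pinched across its width, it turns between the finger pads as the lid swings.

How it is judged:
On the way, in this order (a step that is already met when the one before it is completed fails the run):
1. the case is opened (value of joint case_lid above 1.2 rad), for 0.1 s.
2. the pot stands released in the round seat of the case (horizontal distance between pepper_pot and case below 0.015 m and z of pepper_pot in the frame of case between 0.003 and 0.01 m and angle between pepper_pot's own z axis and vertical below 0.12 rad and contact force between the fingers and pepper_pot below 0.1 N), for 0.2 s.
3. the lid is shut fully (value of joint case_lid below 0.07 rad), for 0.2 s.
4. one stake is parked, released, on the felt pad (((horizontal distance between round_stake and felt_pad below 0.065 m and z of round_stake in the frame of felt_pad between 0.003 and 0.01 m and angle between round_stake's own z axis and vertical below 0.12 rad and contact force between the fingers and round_stake below 0.1 N) or (horizontal distance between square_stake and felt_pad below 0.065 m and z of square_stake in the frame of felt_pad between 0.003 and 0.01 m and angle between square_stake's own z axis and vertical below 0.12 rad and contact force between the fingers and square_stake below 0.1 N))), for 0.2 s.
At the end, for the whole second after the job is handed in: Pot in the shut case (lid below 0.07 rad), round-footed stake in the round dish, square-footed stake in the square tray: each within 15 mm of the middle, flat on the floor of its seat (4 mm), upright (0.12 rad), released and at rest (horizontal distance between pepper_pot and case below 0.015 m and z of pepper_pot in the frame of case between 0.003 and 0.01 m and angle between each of pepper_pot, round_stake, square_stake's own z axis and vertical below 0.12 rad and value of joint case_lid below 0.07 rad and horizontal distance between round_stake and round_dish below 0.015 m and z of round_stake in the frame of round_dish between 0.003 and 0.01 m and horizontal distance between square_stake and square_tray below 0.015 m and z of square_stake in the frame of square_tray between 0.003 and 0.01 m and linear speed of each of pepper_pot, round_stake, square_stake below 0.02 m/s and angular speed of each of pepper_pot, round_stake, square_stake below 0.2 rad/s); the robot touches nothing.
It fails at once if a piece is tipped over (more than 0.6 rad) (angle between any of pepper_pot, round_stake, square_stake's own z axis and vertical above 0.6 rad).
It fails at once if a piece is put down on the bare bench (height (world z) of any of pepper_pot, round_stake, square_stake below 0.0025 m).
It also fails if it takes over 138 s, if anything falls off the work surface, if the arm or the gripper's body presses on something with over 40 N, if the wrist force passes 120 N, or if a joint passes its speed limit or range.

## Working session

There is one attempt and no reset: what is moved stays moved. The work goes in short steps, Python scripts to look and compute and a shell command to move; the robot and the scene stay as the last step left them, time stands still between calls to the robot, and variables do not carry over. Pictures are saved under pics/ and viewed, at most 14 in all, crops included, and the job is handed in when it is done.

```bash
mkdir -p pics; ls; python3 - <<'E'
from cell import manip
import cv2,numpy as np
np.set_printoptions(precision=4,suppress=True)
s=manip.sense();print(s['clock'],s['eef_pos'],s['ee_rot'],s['opening'],s['joints'])
for c in('side','top'):
    cv2.imwrite(f'pics/{c}0.png',manip.capture(c)); k=manip.calibration(c);print(k['K'],k['cam_to_world'])
    for t in('pepper_pot','round_stake','square_stake','round_dish','square_tray','felt_pad','case','case_lid','case_tab'):
        print(c,t,[(np.round(r['rect'],1).tolist(),round(r['conf'],2)) for r in manip.boxes_of(c,t)[:2]])
E
```

```text
pics
0.0 [ 0.1641 -0.654   0.23  ] [-0.0011  0.9925  0.1226 -0.0001] 0.08575734788322055 [-1.3619  0.2647  1.6053  0.      1.2737 -0.0369]
[[492.9733   0.     281.2101]
 [  0.     492.9733 215.1918]
 [  0.       0.       1.    ]] [[ 0.9811 -0.1288  0.1444  0.3896]
 [-0.1935 -0.6435  0.7406 -0.7427]
 [-0.0024 -0.7545 -0.6563  0.7243]
 [ 0.      0.      0.      1.    ]]
side pepper_pot [([273.8, 200.2, 15.0, 18.3], 0.58)]
side round_stake [([239.6, 156.6, 17.1, 27.4], 0.65), ([273.4, 199.3, 17.6, 20.0], 0.53)]
side square_stake [([303.7, 264.4, 23.6, 36.3], 0.76)]
side round_dish [([303.2, 273.4, 46.0, 35.1], 0.68)]
side square_tray [([239.9, 162.5, 37.5, 25.4], 0.94)]
side felt_pad [([271.1, 210.5, 51.5, 31.4], 0.77), ([237.8, 162.6, 36.3, 25.9], 0.28)]
side case [([266.1, 360.9, 83.4, 99.9], 0.72)]
side case_lid [([264.5, 352.7, 82.6, 86.6], 0.88)]
side case_tab [([267.0, 356.4, 80.8, 87.7], 0.58)]
[[429.7907   0.     278.2382]
 [  0.     429.7907 210.1189]
 [  0.       0.       1.    ]] [[-0.0182 -0.9966  0.0802  0.4606]
 [-0.9995  0.0161 -0.0276  0.018 ]
 [ 0.0262 -0.0806 -0.9964  1.0958]
 [ 0.      0.      0.      1.    ]]
top pepper_pot [([231.4, 216.9, 18.7, 18.4], 0.6)]
top round_stake [([157.7, 241.4, 16.4, 11.7], 0.54)]
top square_stake [([317.2, 206.3, 18.3, 16.5], 0.58)]
top round_dish [([316.5, 207.7, 31.8, 35.6], 0.56)]
top square_tray [([159.0, 240.9, 34.8, 31.0], 0.67)]
top felt_pad [([230.7, 219.6, 38.5, 42.0], 0.93)]
top case [([396.9, 247.7, 69.0, 53.6], 0.92), ([318.3, 207.6, 36.2, 34.8], 0.21)]
top case_lid [([394.9, 249.7, 66.7, 52.7], 0.63)]
top case_tab [([398.5, 249.3, 59.3, 57.4], 0.82)]
```

```bash
python3 - <<'E'
import cv2,numpy as np
a=cv2.imread('pics/top0.png')[160:300,120:450];b=cv2.imread('pics/side0.png')[120:420,180:380]
a=cv2.resize(a,None,fx=2.4,fy=2.4,interpolation=3);cv2.imwrite('pics/t1.png',a)
cv2.imwrite('pics/s1.png',cv2.resize(b,None,fx=2,fy=2,interpolation=3))
E
```

```text
(no output)
```

View pics/t1.png

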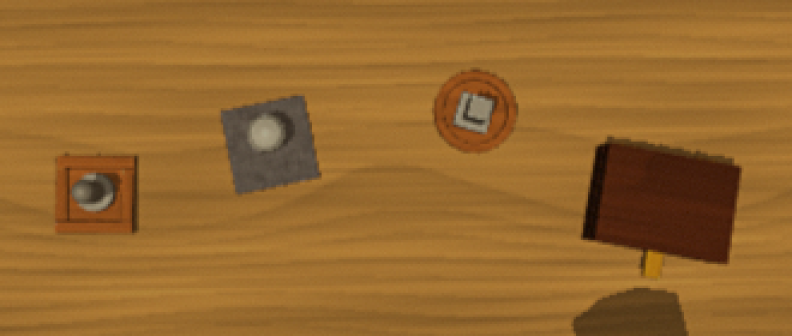

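View pics/s1.png

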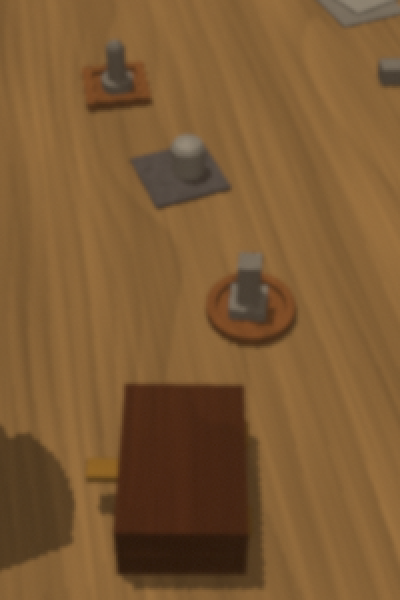

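```bash
cat > fit.py <<'E'
import cv2,numpy as np
from cell import manip
from scipy.optimize import minimize
S=4
CAL={c:manip.calibration(c) for c in('side','top')}
def proj(c,P):
    k=CAL[c];Q=(np.c_[P,np.ones(len(P))]@np.linalg.inv(k['cam_to_world']).T)[:,:3]@k['K'].T
    return Q[:,:2]/Q[:,2:]
def ray(c,u,v,z):
    k=CAL[c];T=k['cam_to_world'];d=T[:3,:3]@np.linalg.solve(k['K'],[u,v,1]);return T[:3,3]+d*(z-T[2,3])/d[2]
def cyl(r,z0,z1):
    t=np.linspace(0,2*np.pi,32,endpoint=False);return np.vstack([np.c_[r*np.cos(t),r*np.sin(t),0*t+z] for z in(z0,z1)])
def box(x0,x1,y0,y1,z0,z1):return np.array([[x,y,z] for x in(x0,x1) for y in(y0,y1) for z in(z0,z1)])
def sq(a,z0,z1):return box(-a,a,-a,a,z0,z1)
def dome(r,z0,z1):return np.vstack([cyl(r,0 if z0<.03 else .01,z0),cyl(r*.75,z0,z0+.7*(z1-z0)),[[0,0,z1]]])
M={'pepper_pot':[dome(.019,.034,.044)],'round_stake':[cyl(.02,0,.014),dome(.012,.056,.068)],
'square_stake':[sq(.018,0,.014),sq(.011,.01,.064)],'round_dish':[cyl(.044,0,.013)],'square_tray':[sq(.04,0,.013)],'felt_pad':[sq(.045,0,.006)]}
def case(a):
    def lid(P):
        dx,dz=P[:,0]-.05,P[:,2]-.03
        return np.c_[.05+dx*np.cos(a)+dz*np.sin(a),P[:,1],.03-dx*np.sin(a)+dz*np.cos(a)]
    return [box(-.05,.05,-.068,.068,0,.03),lid(box(-.05,.05,-.068,.068,.03,.06)),lid(box(-.077,-.05,-.009,.009,.031,.041))]
def place(hs,x,y,z,w):
    R=np.array([[np.cos(w),-np.sin(w),0],[np.sin(w),np.cos(w),0],[0,0,1]]);return [h@R.T+[x,y,z] for h in hs]
def render(c,hs):
    m=np.zeros((420*S,560*S),np.uint8)
    for h in hs:cv2.fillConvexPoly(m,cv2.convexHull(np.int32(np.round(((proj(c,h)+.5)*S-.5)*16))),1,shift=4)
    return m
def mask(c,t,x=None,i=0):
    r=manip.regions_of(c,t);r=r[i]['pixels'] if r else np.zeros((420,560),bool)
    return r
def fit(masks,model,p0,step):
    """masks {cam:bool}; model(p)->hulls; returns p, IoUs"""
    up={c:cv2.resize(m.astype(np.uint8),None,fx=S,fy=S,interpolation=0) for c,m in masks.items()}
    def iou(p):
        h=model(p);o=[]
        for c,m in up.items():
            r=render(c,h);o.append((r&m).sum()/max(1,(r|m).sum()))
        return o
    p0=np.array(p0,float);sim=np.vstack([p0]+[p0+np.eye(len(p0))[i]*step[i] for i in range(len(p0))])
    r=minimize(lambda p:-sum(iou(p)),p0,method='Nelder-Mead',options=dict(initial_simplex=sim,maxfev=150,xatol=1e-4,fatol=1e-4))
    return r.x,np.round(iou(r.x),3)
def find(t,z,p0=None,cams=('side','top'),yaw=False):
    ms={c:mask(c,t) for c in cams}
    if p0 is None:
        v,u=np.nonzero(ms['top']);p0=ray('top',u.mean(),v.mean(),z+.02)[:2]
    if yaw:
        best=max((fit(ms,lambda p:place(M[t],p[0],p[1],z,p[2]),[*p0[:2],w],[.006,.006,.2]) for w in(0,.5,1.)),key=lambda r:sum(r[1]))
        return best
    return fit(ms,lambda p:place(M[t],p[0],p[1],z,0),p0[:2],[.006,.006])
E
python3 - <<'E'
from fit import *
np.set_printoptions(precision=4,suppress=True)
for c in CAL: manip.capture(c)
P={}
for t in('pepper_pot','round_stake','square_stake'):
    P[t]=find(t,.006,yaw=t[0]=='s');print(t,*P[t])
for t,q in(('felt_pad','pepper_pot'),('square_tray','round_stake'),('round_dish','square_stake')):
    x=P[q][0];ms={c:mask(c,t)|(render(c,place(M[q],x[0],x[1],.006,x[2] if len(x)>2 else 0))[::S,::S]>0) for c in CAL}
    f=lambda p:place(M[t],p[0],p[1],0,p[2])+place(M[q],x[0],x[1],.006,x[2] if len(x)>2 else 0)
    print(t,*max((fit(ms,f,[x[0],x[1],w],[.008,.008,.2]) for w in(0,.3)),key=lambda r:sum(r[1])))
ms={c:mask(c,'case')|mask(c,'case_lid')|mask(c,'case_tab') for c in CAL}
q=ray('top',396,248,.04)
for a in (.05,.2):
    print('case',*fit(ms,lambda p:place(case(p[3]),p[0],p[1],0,p[2]),[q[0],q[1],-.1,a],[.01,.01,.15,.1]))
E
```

```text
pepper_pot [0.538  0.1046] [0.868 0.845]
round_stake [0.4789 0.2854] [0.827 0.924]
square_stake [ 0.5562 -0.1107  1.2309] [0.898 0.842]
felt_pad [0.526  0.105  0.1857] [0.894 0.939]
square_tray [ 0.477   0.2871 -0.0297] [0.906 0.953]
round_dish [ 0.558  -0.113   0.4364] [0.924 0.927]
case [ 0.4574 -0.2998 -0.1921  0.0387] [0.963 0.944]
case [ 0.4574 -0.2996 -0.1947  0.037 ] [0.963 0.945]
```

The top crop shows the tray with the round stake on the left (about 95,190). Next to it are the felt pad with the pot (268,132), the dish with the square stake (475,110), and the case at right (660,200) with its tab toward the robot. The side view agrees, and the fits are consistent with both pictures. First I turn the tool to the case's yaw.

```bash
cat > go.py <<'E'
import sys,numpy as np
from cell import manip
# usage: go.py x y z phi_deg(optional)  -> remaining shift (tool axes, units of 30 mm), twist units (6 deg); grasp half-turn allowed
s=manip.sense();w,a,b,c=s['ee_rot']
xx=np.array([1-2*(b*b+c*c),2*(a*b+w*c)]);phi=np.arctan2(xx[1],xx[0])
print('t %.2f pos %s phi %.2f open %.4f grip %.1f F %s j6 %.2f'%(s['clock'],np.round(s['eef_pos'],4),np.degrees(phi),s['opening'],np.max(s['gripper_force']),np.round(s['force'],1),s['joints'][5]))
if len(sys.argv)>3:
    x,y,z=map(float,sys.argv[1:4]);d=np.array([x,y,z])-s['eef_pos']
    tw=0
    if len(sys.argv)>4:
        t=np.radians(float(sys.argv[4]));tw=(phi-t+np.pi/2)%np.pi-np.pi/2;phi=phi-tw
    f=np.array([d[0]*np.cos(phi)+d[1]*np.sin(phi), d[0]*np.sin(phi)-d[1]*np.cos(phi), -d[2]])
    print('twist units %.2f, then shift units'%(np.degrees(tw)/6),np.round(f/.03,2))
E
python3 -m creep '[{"hand":0.6,"slide":[0,0,0],"twist":0.84},{"hand":0.6,"slide":[0,0,0],"twist":0.84},{"hand":0.6,"slide":[0,0,0],"twist":0.84},{"hand":0.6,"slide":[0,0,0],"twist":0.84},{"hand":0.6,"slide":[0,0,0],"twist":0.84}]'
python3 go.py 0.391 -0.287 0.1 -11
```

```text
clock: 2.5
eef_pos: [0.1643, -0.6547, 0.2313]
ee_rot: [0.0, 0.995, -0.099, 0.0]
force: [-0.1, -0.3, 0.4]
opening: 0.0513
gripper_force: 0.0
t 2.50 pos [ 0.1643 -0.6547  0.2313] phi -11.32 open 0.0513 grip 0.0 F [-0.1 -0.3  0.4] j6 0.41
twist units -0.05, then shift units [  5.08 -13.47   4.38]
```

```bash
python3 - <<'E'
from fit import *
a=.037;tab=place([case(a)[2]],.4574,-.2997,0,-.193)
for c in CAL:
    im=cv2.imread(f'pics/{c}0.png');h=cv2.cvtColor(im,cv2.COLOR_BGR2HSV);p=proj(c,tab[0]);x0,y0=p.min(0).astype(int)-6;x1,y1=p.max(0).astype(int)+7
    m=((h[...,0]>15)&(h[...,0]<30)&(h[...,1]>200)&(h[...,2]>140))
    n,l,st,ce=cv2.connectedComponentsWithStats(m[y0:y1,x0:x1].astype(np.uint8));i=1+st[1:,4].argmax()
    r=render(c,tab);v,u=np.nonzero(r);print(c,'seen',ce[i]+[x0,y0],st[i],'model',u.mean()/S-.4,v.mean()/S-.4,p.min(0),p.max(0),x0,y0)
    cv2.imwrite(f'pics/tab_{c}.png',cv2.resize(im[y0-15:y1+15,x0-15:x1+15],None,fx=8,fy=8,interpolation=0))
E
python3 -m creep '[{"hand":0.6,"slide":[0.34,-0.9,0.15],"twist":0},{"hand":0.6,"slide":[0.34,-0.9,0.15],"twist":0},{"hand":0.6,"slide":[0.34,-0.9,0.15],"twist":0},{"hand":0.6,"slide":[0.34,-0.9,0.15],"twist":0},{"hand":0.6,"slide":[0.34,-0.9,0.15],"twist":0}]'
python3 -m creep '[{"hand":0.6,"slide":[0.34,-0.9,0.15],"twist":0},{"hand":0.6,"slide":[0.34,-0.9,0.15],"twist":0},{"hand":0.6,"slide":[0.34,-0.9,0.15],"twist":0},{"hand":0.6,"slide":[0.34,-0.9,0.15],"twist":0},{"hand":0.6,"slide":[0.34,-0.9,0.15],"twist":0}]'
python3 go.py 0.391 -0.287 0.1 -11
```

```text
clock: 3.0
eef_pos: [0.2408, -0.5311, 0.2087]
ee_rot: [0.0, 0.995, -0.097, 0.0]
force: [-0.6, -1.1, 0.5]
opening: 0.0509
gripper_force: 0.0
clock: 3.5
eef_pos: [0.3169, -0.4085, 0.1864]
ee_rot: [0.0, 0.995, -0.097, 0.0]
force: [1.2, -0.8, 0.1]
opening: 0.0511
gripper_force: 0.0
t 3.50 pos [ 0.3169 -0.4085  0.1864] phi -11.13 open 0.0511 grip 0.0 F [ 1.2 -0.8  0.1] j6 0.81
twist units -0.02, then shift units [ 1.65 -4.45  2.88]Traceback (most recent call last):
  File "<stdin>", line 6, in <module>
ValueError: attempt to get argmax of an empty sequence
```

```bash
python3 - <<'E'
from fit import *
a=.037;tab=place([case(a)[2]],.4574,-.2997,0,-.193);o=[]
for c in CAL:
    im=cv2.imread(f'pics/{c}0.png');p=proj(c,tab[0]);x0,y0=p.mean(0).astype(int)-20
    r=cv2.resize(im[y0:y0+40,x0:x0+40],None,fx=10,fy=10,interpolation=0)
    for h in place(case(a),.4574,-.2997,0,-.193):
        cv2.polylines(r,[cv2.convexHull(np.int32((proj(c,h)+.5-[x0,y0])*10))],1,(255,255,0),1)
    o.append(r)
cv2.imwrite('pics/tab.png',np.hstack(o))
E
```

```text
(no output)
```

View pics/tab.png

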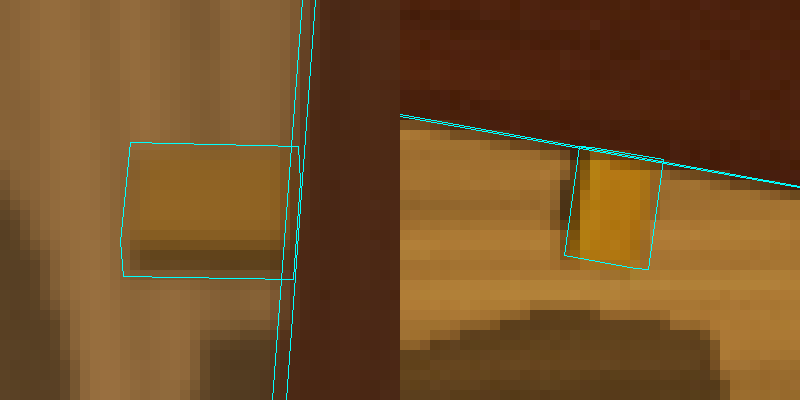

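The overlay matches the tab in both views: brass at about (215,200) in the left half and (612,205) in the right half.

```bash
python3 -m creep '[{"hand":0.6,"slide":[0.33,-0.89,0.5],"twist":0},{"hand":0.6,"slide":[0.33,-0.89,0.5],"twist":0},{"hand":0.6,"slide":[0.33,-0.89,0.5],"twist":0},{"hand":0.6,"slide":[0.33,-0.89,0.5],"twist":0},{"hand":0.6,"slide":[0.33,-0.89,0.5],"twist":0}]' >/dev/null
python3 -m creep '[{"hand":0.6,"slide":[0,0,0.5],"twist":0},{"hand":0.6,"slide":[0,0,0],"twist":0},{"hand":0.6,"slide":[0,0,0],"twist":0},{"hand":0.6,"slide":[0,0,0],"twist":0},{"hand":0.6,"slide":[0,0,0],"twist":0}]' >/dev/null
python3 go.py 0.3907 -0.2866 0.028 -11.05
```

```text
t 4.50 pos [ 0.3911 -0.2891  0.0974] phi -11.17 open 0.0515 grip 0.0 F [-0.6 -0.  -0.1] j6 1.08
twist units -0.02, then shift units [-0.03 -0.08  2.31]
```

```bash
python3 -m creep '[{"hand":0.6,"slide":[-0.03,-0.08,0.5],"twist":0},{"hand":0.6,"slide":[0,0,0.5],"twist":0},{"hand":0.6,"slide":[0,0,0.5],"twist":0},{"hand":0.6,"slide":[0,0,0.5],"twist":0},{"hand":0.6,"slide":[0,0,0.31],"twist":0}]' >/dev/null
python3 -m creep '[{"hand":0.6,"slide":[0,0,0],"twist":0},{"hand":0.6,"slide":[0,0,0],"twist":0},{"hand":0,"slide":[0,0,0],"twist":0},{"hand":0,"slide":[0,0,0],"twist":0},{"hand":0,"slide":[0,0,0],"twist":0}]' 
python3 -m creep '[{"hand":0,"slide":[0,0,0],"twist":0},{"hand":0,"slide":[0,0,0],"twist":0},{"hand":0,"slide":[0,0,0],"twist":0},{"hand":0,"slide":[0,0,0],"twist":0},{"hand":0,"slide":[0,0,0],"twist":0}]' 
python3 go.py
```

```text
clock: 5.5
eef_pos: [0.3909, -0.2858, 0.0277]
ee_rot: [0.0, 0.995, -0.097, 0.001]
force: [0.8, 0.3, 0.0]
opening: 0.0164
gripper_force: 59.7
clock: 6.0
eef_pos: [0.3908, -0.2858, 0.0273]
ee_rot: [0.0, 0.995, -0.097, 0.001]
force: [1.8, 0.7, 0.7]
opening: 0.0165
gripper_force: 59.8
t 6.00 pos [ 0.3908 -0.2858  0.0273] phi -11.12 open 0.0165 grip 59.8 F [1.8 0.7 0.7] j6 1.08
```

```bash
python3 - <<'E'
import numpy as np
a=np.linspace(.037,1.78,21);x=-.118*np.cos(a)+.006*np.sin(a);z=.118*np.sin(a)+.006*np.cos(a)
print(np.round(np.c_[a[1:],np.diff(x)/.03,-np.diff(z)/.03],2).tolist())
E
```

```text
[[0.12, 0.04, -0.34], [0.21, 0.07, -0.33], [0.3, 0.1, -0.33], [0.39, 0.13, -0.32], [0.47, 0.16, -0.3], [0.56, 0.18, -0.29], [0.65, 0.21, -0.27], [0.73, 0.23, -0.25], [0.82, 0.25, -0.23], [0.91, 0.27, -0.21], [1.0, 0.29, -0.18], [1.08, 0.3, -0.16], [1.17, 0.32, -0.13], [1.26, 0.33, -0.1], [1.34, 0.33, -0.07], [1.43, 0.34, -0.05], [1.52, 0.34, -0.02], [1.61, 0.34, 0.01], [1.69, 0.34, 0.04], [1.78, 0.34, 0.07]]
```

```bash
python3 -m creep '[{"hand":0,"slide":[0.04,0,-0.34],"twist":0},{"hand":0,"slide":[0.07,0,-0.33],"twist":0},{"hand":0,"slide":[0.1,0,-0.33],"twist":0},{"hand":0,"slide":[0.13,0,-0.32],"twist":0},{"hand":0,"slide":[0.16,0,-0.3],"twist":0}]' 
python3 -m creep '[{"hand":0,"slide":[0.18,0,-0.29],"twist":0},{"hand":0,"slide":[0.21,0,-0.27],"twist":0},{"hand":0,"slide":[0.23,0,-0.25],"twist":0},{"hand":0,"slide":[0.25,0,-0.23],"twist":0},{"hand":0,"slide":[0.27,0,-0.21],"twist":0}]' |head -5
python3 go.py
```

```text
clock: 6.5
eef_pos: [0.405, -0.2885, 0.0748]
ee_rot: [0.0, 0.995, -0.097, -0.0]
force: [5.7, -3.8, -10.1]
opening: 0.0162
gripper_force: 58.7
clock: 7.0
eef_pos: [0.4367, -0.2948, 0.1113]
ee_rot: [-0.0, 0.995, -0.097, -0.002]
force: [-0.8, -5.4, -9.6]
opening: 0.016
t 7.00 pos [ 0.4367 -0.2948  0.1113] phi -11.09 open 0.0160 grip 58.6 F [-0.8 -5.4 -9.6] j6 1.13
```

```bash
python3 -m creep '[{"hand":0,"slide":[0.29,0,-0.18],"twist":0},{"hand":0,"slide":[0.3,0,-0.16],"twist":0},{"hand":0,"slide":[0.32,0,-0.13],"twist":0},{"hand":0,"slide":[0.33,0,-0.1],"twist":0},{"hand":0,"slide":[0.33,0,-0.07],"twist":0}]' 
python3 -m creep '[{"hand":0,"slide":[0.34,0,-0.05],"twist":0},{"hand":0,"slide":[0.34,0,-0.02],"twist":0},{"hand":0,"slide":[0.34,0,0.01],"twist":0},{"hand":0,"slide":[0.34,0,0.04],"twist":0},{"hand":0,"slide":[0.34,0,0.07],"twist":0}]' 
python3 go.py; python3 - <<'E'
from fit import *
o=[]
for c in CAL: o.append(cv2.resize(manip.capture(c)[180:420,130:480],(400,274)))
cv2.imwrite('pics/open.png',np.hstack(o))
E
```

```text
clock: 7.5
eef_pos: [0.4826, -0.304, 0.132]
ee_rot: [-0.0, 0.995, -0.097, -0.003]
force: [-3.4, -2.2, -3.5]
opening: 0.0157
gripper_force: 58.6
clock: 8.0
eef_pos: [0.5364, -0.3136, 0.1312]
ee_rot: [-0.0, 0.995, -0.097, 0.001]
force: [0.4, 0.3, -0.6]
opening: 0.0004
gripper_force: 0.0
t 8.00 pos [ 0.5364 -0.3136  0.1312] phi -11.14 open 0.0004 grip 0.0 F [ 0.4  0.3 -0.6] j6 1.19
```

View pics/open.png

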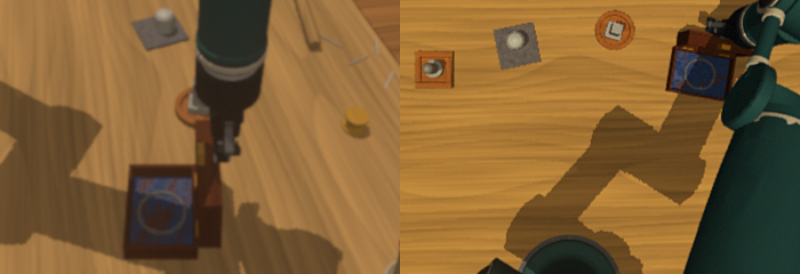

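The left half shows the open case at about (165,210), with the lid standing near upright at (205,190). The pads have slipped off the tab and closed beyond it. I'll rise clear and measure the lid angle.

```bash
python3 -m creep '[{"hand":0,"slide":[0,0,-0.8],"twist":0},{"hand":0,"slide":[0,0,-0.8],"twist":0},{"hand":0.5,"slide":[0,0,-0.8],"twist":0},{"hand":0.6,"slide":[-0.5,-0.9,-0.3],"twist":0},{"hand":0.6,"slide":[-0.5,-0.9,0],"twist":0}]' >/dev/null
python3 -m creep '[{"hand":0.6,"slide":[-0.5,-0.9,0],"twist":0},{"hand":0.6,"slide":[-0.5,-0.9,0],"twist":0},{"hand":0.6,"slide":[-0.5,-0.9,0],"twist":0},{"hand":0.6,"slide":[-0.5,-0.9,0],"twist":0},{"hand":0.6,"slide":[0,-0.9,0],"twist":0}]' >/dev/null
python3 go.py; python3 - <<'E'
from fit import *
for c in CAL:
    im=manip.capture(c)
    if c=='side':cv2.imwrite('pics/lid.png',cv2.resize(im[190:420,180:400],None,fx=2.5,fy=2.5))
    print(c,[(np.round(r['rect']),round(r['conf'],2)) for r in manip.boxes_of(c,'case_lid')])
ms={c:mask(c,'case')|mask(c,'case_lid')|mask(c,'case_tab') for c in CAL}
for a in(1.2,1.6):print(*fit(ms,lambda p:place(case(p[0]),.4574,-.2997,0,-.193),[a],[.15]))
E
```

```text
t 9.10 pos [ 0.4813 -0.1094  0.2115] phi -11.13 open 0.0514 grip 0.0 F [ 0.9 -0.2 -0.3] j6 1.49
side [(array([313., 342.,  22., 110.]), 0.73)]
top [(array([430., 223.,  19.,  13.]), 0.52)]
[1.55639648] [0.973 0.078]
[1.55664063] [0.973 0.078]
```

View pics/lid.png

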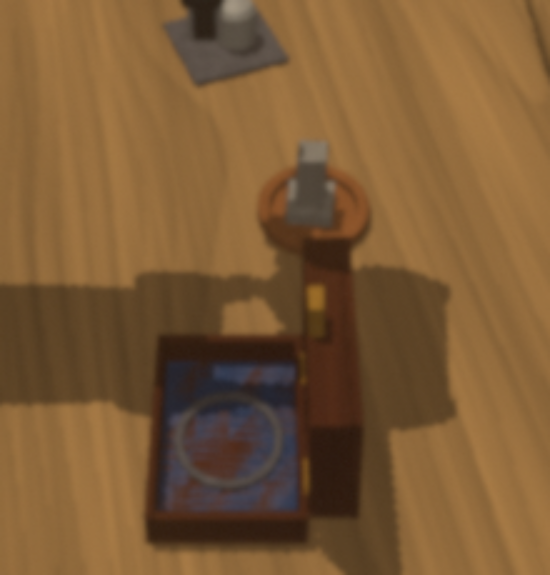

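The lid stands at about 1.56 rad, with the ring seat clear at about (232,440). Next the pot.

```bash
python3 go.py 0.538 0.1046 0.12 -11.1
python3 -m creep '[{"hand":0.7,"slide":[0.05,-0.9,0.1],"twist":0},{"hand":0.7,"slide":[0.05,-0.9,0.1],"twist":0},{"hand":0.7,"slide":[0.05,-0.9,0.1],"twist":0},{"hand":0.7,"slide":[0.05,-0.9,0.1],"twist":0},{"hand":0.7,"slide":[0.05,-0.9,0.1],"twist":0}]' >/dev/null
python3 go.py 0.538 0.1046 0.1 -11.1
```

```text
t 9.60 pos [ 0.4829 -0.1118  0.2117] phi -11.19 open 0.0512 grip 0.0 F [-0.3 -0.3 -0.1] j6 1.49
twist units -0.01, then shift units [ 0.41 -7.43  3.06]
t 10.10 pos [0.5167 0.0204 0.1966] phi -11.18 open 0.0600 grip 0.0 F [ 0.8 -1.4 -1.3] j6 1.76
twist units -0.01, then shift units [ 0.16 -2.89  3.22]
```

```bash
python3 -m creep '[{"hand":0.7,"slide":[0.05,-0.9,0.5],"twist":0},{"hand":0.7,"slide":[0.05,-0.9,0.5],"twist":0},{"hand":0.7,"slide":[0.05,-0.9,0.5],"twist":0},{"hand":0.7,"slide":[0,0,0.5],"twist":0},{"hand":0.7,"slide":[0,0,0.5],"twist":0}]' >/dev/null
python3 -m creep '[{"hand":0.7,"slide":[0,0,0.3],"twist":0},{"hand":0.7,"slide":[0,0,0],"twist":0},{"hand":0.7,"slide":[0,0,0],"twist":0},{"hand":0.7,"slide":[0,0,0],"twist":0},{"hand":0.7,"slide":[0,0,0],"twist":0}]' >/dev/null
python3 go.py 0.538 0.1046 0.014 -11.1
```

```text
t 11.10 pos [0.5371 0.0983 0.1139] phi -11.15 open 0.0596 grip 0.0 F [-0.5  0.7 -0.2] j6 1.90
twist units -0.01, then shift units [-0.01 -0.21  3.33]
```

```bash
python3 -m creep '[{"hand":0.7,"slide":[0,-0.2,0.3],"twist":0},{"hand":0.7,"slide":[0,0,0.7],"twist":0},{"hand":0.7,"slide":[0,0,0.7],"twist":0},{"hand":0.7,"slide":[0,0,0.7],"twist":0},{"hand":0.7,"slide":[0,0,0.6],"twist":0}]' >/dev/null
python3 -m creep '[{"hand":0.7,"slide":[0,0,0.33],"twist":0},{"hand":0.7,"slide":[0,0,0],"twist":0},{"hand":0.7,"slide":[0,0,0],"twist":0},{"hand":0,"slide":[0,0,0],"twist":0},{"hand":0,"slide":[0,0,0],"twist":0}]'
python3 -m creep '[{"hand":0,"slide":[0,0,0],"twist":0},{"hand":0,"slide":[0,0,0],"twist":0},{"hand":0,"slide":[0,0,0],"twist":0},{"hand":0,"slide":[0,0,0],"twist":0},{"hand":0,"slide":[0,0,0],"twist":0}]'
python3 go.py
```

```text
clock: 12.1
eef_pos: [0.5391, 0.1049, 0.0146]
ee_rot: [-0.0, 0.995, -0.097, 0.002]
force: [2.8, -0.4, -0.9]
opening: 0.0357
gripper_force: 59.9
clock: 12.6
eef_pos: [0.5391, 0.1048, 0.0144]
ee_rot: [-0.0, 0.995, -0.097, 0.001]
force: [-0.5, 0.6, 6.3]
opening: 0.0362
gripper_force: 60.7
t 12.60 pos [0.5391 0.1048 0.0144] phi -11.12 open 0.0362 grip 60.7 F [-0.5  0.6  6.3] j6 1.91
```

```bash
python3 -m creep '[{"hand":0,"slide":[0,0,-0.3],"twist":0},{"hand":0,"slide":[0,0,-0.6],"twist":0},{"hand":0,"slide":[0,0,-0.8],"twist":0},{"hand":0,"slide":[0,0,-0.8],"twist":0},{"hand":0,"slide":[0,0,-0.8],"twist":0}]' >/dev/null
python3 -m creep '[{"hand":0,"slide":[0,0,-0.8],"twist":0},{"hand":0,"slide":[0,0,-0.8],"twist":0},{"hand":0,"slide":[0,0,-0.8],"twist":0},{"hand":0,"slide":[0,0.5,-0.5],"twist":0},{"hand":0,"slide":[0,0.8,0],"twist":0}]' >/dev/null
python3 go.py .4535 -.2989 .2 -11.1
```

```text
t 13.60 pos [0.5313 0.066  0.2019] phi -11.00 open 0.0360 grip 60.2 F [ 0.9 -0.3 -1.4] j6 1.84
twist units 0.02, then shift units [-0.2  12.44  0.06]
```

```bash
python3 -m creep '[{"hand":0,"slide":[0,0.8,0],"twist":0},{"hand":0,"slide":[0,0.8,0],"twist":0},{"hand":0,"slide":[0,0.8,0],"twist":0},{"hand":0,"slide":[0,0.8,0],"twist":0},{"hand":0,"slide":[0,0.8,0],"twist":0}]' >/dev/null
python3 -m creep '[{"hand":0,"slide":[0,0.8,0],"twist":0},{"hand":0,"slide":[0,0.8,0],"twist":0},{"hand":0,"slide":[0,0.8,0],"twist":0},{"hand":0,"slide":[0,0.8,0],"twist":0},{"hand":0,"slide":[0,0.8,0],"twist":0}]' >/dev/null
python3 -m creep '[{"hand":0,"slide":[-0.2,0.8,0],"twist":0},{"hand":0,"slide":[0,0.8,0],"twist":0},{"hand":0,"slide":[0,0.8,0],"twist":0},{"hand":0,"slide":[0,0.8,0],"twist":0},{"hand":0,"slide":[0,0.8,0],"twist":0}]' >/dev/null
python3 -m creep '[{"hand":0,"slide":[0,0.1,0],"twist":0},{"hand":0,"slide":[0,0,0],"twist":0},{"hand":0,"slide":[0,0,0],"twist":0},{"hand":0,"slide":[0,0,0],"twist":0},{"hand":0,"slide":[0,0,0],"twist":0}]' >/dev/null
python3 go.py .4535 -.2989 .016 -11.1
```

```text
t 15.60 pos [ 0.4542 -0.288   0.1989] phi -11.05 open 0.0357 grip 60.2 F [ 0.5 -0.3 -1.6] j6 1.15
twist units 0.01, then shift units [0.05 0.36 6.1 ]
```

```bash
python3 -m creep '[{"hand":0,"slide":[0.05,0.36,0],"twist":0},{"hand":0,"slide":[0,0,0.7],"twist":0},{"hand":0,"slide":[0,0,0.7],"twist":0},{"hand":0,"slide":[0,0,0.7],"twist":0},{"hand":0,"slide":[0,0,0.7],"twist":0}]' >/dev/null
python3 -m creep '[{"hand":0,"slide":[0,0,0.7],"twist":0},{"hand":0,"slide":[0,0,0.7],"twist":0},{"hand":0,"slide":[0,0,0.5],"twist":0},{"hand":0,"slide":[0,0,0.4],"twist":0},{"hand":0,"slide":[0,0,0.4],"twist":0}]'
python3 go.py .4535 -.2989 .016 -11.1
```

```text
clock: 16.6
eef_pos: [0.454, -0.3002, 0.0335]
ee_rot: [0.0, 0.995, -0.097, 0.0]
force: [0.5, -1.2, -1.4]
opening: 0.0359
gripper_force: 60.3
t 16.60 pos [ 0.454  -0.3002  0.0335] phi -11.11 open 0.0359 grip 60.3 F [ 0.5 -1.2 -1.4] j6 1.13
twist units -0.00, then shift units [-0.02 -0.04  0.58]
```

```bash
python3 -m creep '[{"hand":0,"slide":[0,0,0.2],"twist":0},{"hand":0,"slide":[0,0,0.1],"twist":0},{"hand":0,"slide":[0,0,0.05],"twist":0},{"hand":0,"slide":[0,0,0],"twist":0},{"hand":0,"slide":[0,0,0],"twist":0}]'
python3 go.py .4535 -.2989 .0155 -11.1
```

```text
clock: 17.1
eef_pos: [0.454, -0.3001, 0.024]
ee_rot: [0.0, 0.995, -0.097, 0.001]
force: [0.2, -0.0, -0.9]
opening: 0.0363
gripper_force: 60.3
t 17.10 pos [ 0.454  -0.3001  0.024 ] phi -11.12 open 0.0363 grip 60.3 F [ 0.2 -0.  -0.9] j6 1.13
twist units -0.00, then shift units [-0.02 -0.03  0.28]
```

```bash
python3 -m creep '[{"hand":0,"slide":[0,0,0.1],"twist":0},{"hand":0,"slide":[0,0,0.1],"twist":0},{"hand":0,"slide":[0,0,0.08],"twist":0},{"hand":0,"slide":[0,0,0],"twist":0},{"hand":0,"slide":[0,0,0],"twist":0}]'
python3 -m creep '[{"hand":0.6,"slide":[0,0,0],"twist":0},{"hand":0.6,"slide":[0,0,0],"twist":0},{"hand":0.6,"slide":[0,0,0],"twist":0},{"hand":0.6,"slide":[0,0,0],"twist":0},{"hand":0.6,"slide":[0,0,0],"twist":0}]'
python3 -m creep '[{"hand":0.6,"slide":[0,0,-0.3],"twist":0},{"hand":0.6,"slide":[0,0,-0.7],"twist":0},{"hand":0.6,"slide":[0,0,-0.8],"twist":0},{"hand":0.6,"slide":[0,0,-0.8],"twist":0},{"hand":0.6,"slide":[0,0,-0.8],"twist":0}]' >/dev/null
python3 -m creep '[{"hand":0.6,"slide":[0,0,-0.8],"twist":0},{"hand":0.6,"slide":[0,0,-0.8],"twist":0},{"hand":0.6,"slide":[0,-0.8,-0.8],"twist":0},{"hand":0.6,"slide":[0,-0.8,0],"twist":0},{"hand":0.6,"slide":[0,-0.8,0],"twist":0}]' >/dev/null
python3 -m creep '[{"hand":0.6,"slide":[0,-0.8,0],"twist":0},{"hand":0.6,"slide":[0,-0.8,0],"twist":0},{"hand":0.6,"slide":[0,-0.8,0],"twist":0},{"hand":0.6,"slide":[0,-0.8,0],"twist":0},{"hand":0.6,"slide":[0,0,0],"twist":0}]' >/dev/null
python3 go.py; python3 - <<'E'
from fit import *
im=manip.capture('side');manip.capture('top');cv2.imwrite('pics/pot.png',cv2.resize(im[190:420,180:400],None,fx=2.5,fy=2.5))
ms={'side':mask('side','case')|mask('side','case_lid')|mask('side','pepper_pot')}
print(*fit(ms,lambda p:place(case(p[0]),.4574,-.2997,0,-.193),[1.5],[.1]))
print(find('pepper_pot',.006,[.454,-.3]))
E
```

```text
clock: 17.6
eef_pos: [0.4534, -0.2996, 0.0148]
ee_rot: [-0.0, 0.995, -0.097, -0.0]
force: [0.3, -0.1, -0.5]
opening: 0.036
gripper_force: 60.4
clock: 18.1
eef_pos: [0.4536, -0.2998, 0.0151]
ee_rot: [0.0, 0.995, -0.097, 0.0]
force: [1.2, 1.0, -0.3]
opening: 0.0511
gripper_force: 0.0
t 19.60 pos [ 0.4862 -0.1327  0.1897] phi -10.96 open 0.0510 grip 0.0 F [-0.6 -0.3 -0.4] j6 1.45
[1.55849609] [0.969]
(array([ 0.45216833, -0.30173105]), array([0.866, 0.   ]))
```

View pics/pot.png

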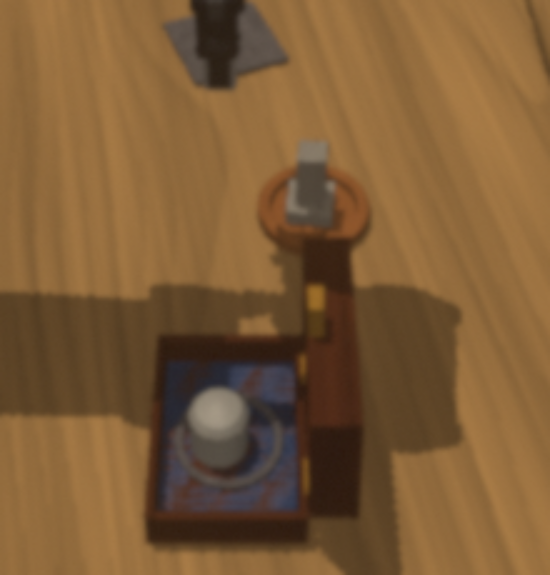

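The pot stands upright inside the ring: its foot is at about (219,448) and the ring centre at (232,440), so it is some 6–8 mm off, inside tolerance. Now I close the lid by pushing its back with shut fingers.

```bash
python3 go.py 0.5555 -0.3189 0.19 -11.05
python3 - <<'E'
import numpy as np
a=np.linspace(1.56,-.06,26);x=.05-.085*np.cos(a)+.03*np.sin(a)+.011;z=.03+.085*np.sin(a)+.03*np.cos(a)
print('start',x[0],z[0]);print([[float(round(p,2)) for p in r] for r in np.c_[a[1:],np.diff(x)/.03,-np.diff(z)/.03,z[1:]]])
E
```

```text
t 19.95 pos [ 0.4858 -0.1357  0.189 ] phi -11.18 open 0.0513 grip 0.0 F [ 0.4 -0.1  0.4] j6 1.44
twist units -0.02, then shift units [ 3.45  5.55 -0.03]
start 0.09008058165694625 0.11531892973129515
[[1.5, -0.19, -0.06, 0.12], [1.43, -0.19, -0.04, 0.12], [1.37, -0.19, -0.03, 0.12], [1.3, -0.19, -0.02, 0.12], [1.24, -0.19, -0.01, 0.12], [1.17, -0.19, 0.01, 0.12], [1.11, -0.19, 0.02, 0.12], [1.04, -0.19, 0.03, 0.12], [0.98, -0.19, 0.04, 0.12], [0.91, -0.19, 0.06, 0.12], [0.85, -0.18, 0.07, 0.11], [0.78, -0.18, 0.08, 0.11], [0.72, -0.17, 0.09, 0.11], [0.65, -0.17, 0.1, 0.11], [0.59, -0.16, 0.11, 0.1], [0.52, -0.15, 0.12, 0.1], [0.46, -0.14, 0.13, 0.09], [0.39, -0.13, 0.14, 0.09], [0.33, -0.13, 0.15, 0.09], [0.26, -0.12, 0.16, 0.08], [0.2, -0.11, 0.16, 0.08], [0.13, -0.09, 0.17, 0.07], [0.07, -0.08, 0.18, 0.07], [0.0, -0.07, 0.18, 0.06], [-0.06, -0.06, 0.19, 0.05]]
```

```bash
python3 -m creep '[{"hand":0,"slide":[0.8,0,-0.3],"twist":0},{"hand":0,"slide":[0.8,0.5,0],"twist":0},{"hand":0,"slide":[0.8,0.7,0],"twist":0},{"hand":0,"slide":[0.8,0.8,0],"twist":0},{"hand":0,"slide":[0.4,0.8,0],"twist":0}]' >/dev/null
python3 -m creep '[{"hand":0,"slide":[0,0.8,0],"twist":0},{"hand":0,"slide":[0,0.8,0],"twist":0},{"hand":0,"slide":[0,0.8,0],"twist":0},{"hand":0,"slide":[0,0.2,0],"twist":0},{"hand":0,"slide":[0,0,0],"twist":0}]' >/dev/null
python3 go.py 0.5555 -0.3189 0.115 -11.05
```

```text
t 20.95 pos [ 0.5601 -0.3158  0.1977] phi -11.26 open -0.0000 grip 0.0 F [0.3 0.8 0.3] j6 1.21
twist units -0.03, then shift units [-0.13  0.13  2.76]
```

```bash
python3 -m creep '[{"hand":0,"slide":[0,0.13,0.6],"twist":0},{"hand":0,"slide":[0,0,0.6],"twist":0},{"hand":0,"slide":[0,0,0.6],"twist":0},{"hand":0,"slide":[0,0,0.6],"twist":0},{"hand":0,"slide":[-0.1,0,0.36],"twist":0}]' >/dev/null
python3 -m creep '[{"hand":0,"slide":[-0.3,0,0],"twist":0},{"hand":0,"slide":[-0.19,0,-0.06],"twist":0},{"hand":0,"slide":[-0.19,0,-0.04],"twist":0},{"hand":0,"slide":[-0.19,0,-0.03],"twist":0},{"hand":0,"slide":[-0.19,0,-0.02],"twist":0}]'
python3 -m creep '[{"hand":0,"slide":[-0.19,0,-0.01],"twist":0},{"hand":0,"slide":[-0.19,0,0.01],"twist":0},{"hand":0,"slide":[-0.19,0,0.02],"twist":0},{"hand":0,"slide":[-0.19,0,0.03],"twist":0},{"hand":0,"slide":[-0.19,0,0.04],"twist":0}]'
python3 go.py 0.5555 -0.3189 0.115 -11.05
```

```text
clock: 21.95
eef_pos: [0.5263, -0.312, 0.1213]
ee_rot: [0.0, 0.995, -0.097, 0.001]
force: [2.6, 1.0, 2.2]
opening: -0.0001
gripper_force: 1.1
clock: 22.45
eef_pos: [0.4972, -0.3064, 0.1169]
ee_rot: [0.0, 0.995, -0.097, -0.0]
force: [0.7, -0.1, 2.7]
opening: 0.0
gripper_force: 1.1
t 22.45 pos [ 0.4972 -0.3064  0.1169] phi -11.11 open 0.0000 grip 1.1 F [ 0.7 -0.1  2.7] j6 1.17
twist units -0.01, then shift units [1.99 0.04 0.06]
```

```bash
python3 -m creep '[{"hand":0,"slide":[-0.19,0,0.06],"twist":0},{"hand":0,"slide":[-0.18,0,0.07],"twist":0},{"hand":0,"slide":[-0.18,0,0.08],"twist":0},{"hand":0,"slide":[-0.17,0,0.09],"twist":0},{"hand":0,"slide":[-0.17,0,0.1],"twist":0}]'|grep force
python3 -m creep '[{"hand":0,"slide":[-0.16,0,0.11],"twist":0},{"hand":0,"slide":[-0.15,0,0.12],"twist":0},{"hand":0,"slide":[-0.14,0,0.13],"twist":0},{"hand":0,"slide":[-0.13,0,0.14],"twist":0},{"hand":0,"slide":[-0.13,0,0.15],"twist":0}]' |grep force
python3 -m creep '[{"hand":0,"slide":[-0.12,0,0.16],"twist":0},{"hand":0,"slide":[-0.11,0,0.16],"twist":0},{"hand":0,"slide":[-0.09,0,0.17],"twist":0},{"hand":0,"slide":[-0.08,0,0.15],"twist":0},{"hand":0,"slide":[0,0,0.1],"twist":0}]' |grep force
python3 go.py
```

```text
force: [-1.1, 0.4, 2.6]
gripper_force: 1.0
force: [-0.7, 0.3, 1.9]
gripper_force: 0.8
force: [-1.8, 0.2, 2.3]
gripper_force: 0.7
t 23.95 pos [ 0.4383 -0.2944  0.0625] phi -11.12 open -0.0000 grip 0.7 F [-1.8  0.2  2.3] j6 1.13
```

Contact is light. I press gently down to the stop.

```bash
python3 -m creep '[{"hand":0,"slide":[0,0,0.06],"twist":0},{"hand":0,"slide":[0,0,0.05],"twist":0},{"hand":0,"slide":[0,0,0.05],"twist":0},{"hand":0,"slide":[0,0,0],"twist":0},{"hand":0,"slide":[0,0,0],"twist":0}]'
python3 -m creep '[{"hand":0,"slide":[0,0,-0.3],"twist":0},{"hand":0,"slide":[0,0,-0.8],"twist":0},{"hand":0,"slide":[0,0,-0.8],"twist":0},{"hand":0.4,"slide":[0,-0.9,-0.8],"twist":0},{"hand":0.6,"slide":[0,-0.9,-0.8],"twist":0}]' >/dev/null
python3 -m creep '[{"hand":0.6,"slide":[0,-0.9,0],"twist":0},{"hand":0.6,"slide":[0,-0.9,0],"twist":0},{"hand":0.6,"slide":[0,-0.9,0],"twist":0},{"hand":0.6,"slide":[0,-0.9,0],"twist":0},{"hand":0.6,"slide":[0,-0.9,0],"twist":0}]' >/dev/null
python3 -m creep '[{"hand":0.6,"slide":[0,-0.9,0],"twist":0},{"hand":0.6,"slide":[0,-0.9,0],"twist":0},{"hand":0.6,"slide":[0,-0.9,0],"twist":0},{"hand":0.6,"slide":[0,-0.9,0],"twist":0},{"hand":0.6,"slide":[0,-0.9,0],"twist":0}]' >/dev/null
python3 go.py 0.4789 0.2854 0.15 0; python3 - <<'E'
from fit import *
for c in CAL: manip.capture(c)
ms={c:mask(c,'case')|mask(c,'case_lid')|mask(c,'case_tab') for c in ('side',)}
print(*fit(ms,lambda p:place(case(p[0]),.4574,-.2997,0,-.193),[.1],[.1]))
print(find('square_stake',.006,yaw=True))
E
```

```text
clock: 24.45
eef_pos: [0.4389, -0.2947, 0.0599]
ee_rot: [-0.0, 0.995, -0.097, -0.0]
force: [-5.8, 2.4, 11.7]
opening: -0.0002
gripper_force: 5.6
t 25.95 pos [0.5021 0.0245 0.164 ] phi -11.11 open 0.0512 grip 0.0 F [ 0.4 -0.3 -0.6] j6 1.76
twist units -1.85, then shift units [-0.77 -8.7   0.47]
[0.03349609] [0.958]
(array([ 0.55664425, -0.11023488, -0.34431282]), array([0.905, 0.791]))
```

```bash
python3 -m creep '[{"hand":0.6,"slide":[0,0,0],"twist":-0.9},{"hand":0.6,"slide":[0,0,0],"twist":-0.95},{"hand":0.6,"slide":[-0.1,-0.9,0],"twist":0},{"hand":0.6,"slide":[-0.1,-0.9,0],"twist":0},{"hand":0.6,"slide":[-0.1,-0.9,0],"twist":0}]' >/dev/null
python3 -m creep '[{"hand":0.6,"slide":[-0.1,-0.9,0],"twist":0},{"hand":0.6,"slide":[-0.1,-0.9,0],"twist":0},{"hand":0.6,"slide":[-0.1,-0.9,0],"twist":0},{"hand":0.6,"slide":[-0.1,-0.9,0],"twist":0},{"hand":0.6,"slide":[0,-0.9,0],"twist":0}]' >/dev/null
python3 -m creep '[{"hand":0.6,"slide":[0,-0.9,0],"twist":0},{"hand":0.6,"slide":[0,0,0.4],"twist":0},{"hand":0.6,"slide":[0,0,0.4],"twist":0},{"hand":0.6,"slide":[0,0,0.4],"twist":0},{"hand":0.6,"slide":[0,0,0],"twist":0}]' >/dev/null
python3 go.py 0.4789 0.2854 0.024 0
```

```text
t 27.80 pos [0.4785 0.2639 0.1243] phi -0.10 open 0.0513 grip 0.0 F [-0.5 -0.1  0.2] j6 2.03
twist units -0.02, then shift units [ 0.01 -0.72  3.34]
```

```bash
python3 -m creep '[{"hand":0.6,"slide":[0,-0.72,0],"twist":0},{"hand":0.6,"slide":[0,0,0],"twist":0},{"hand":0.6,"slide":[0,0,0.6],"twist":0},{"hand":0.6,"slide":[0,0,0.7],"twist":0},{"hand":0.6,"slide":[0,0,0.7],"twist":0}]' >/dev/null
python3 -m creep '[{"hand":0.6,"slide":[0,0,0.7],"twist":0},{"hand":0.6,"slide":[0,0,0.5],"twist":0},{"hand":0.6,"slide":[0,0,0.14],"twist":0},{"hand":0.6,"slide":[0,0,0],"twist":0},{"hand":0.6,"slide":[0,0,0],"twist":0}]'
python3 -m creep '[{"hand":0,"slide":[0,0,0],"twist":0},{"hand":0,"slide":[0,0,0],"twist":0},{"hand":0,"slide":[0,0,0],"twist":0},{"hand":0,"slide":[0,0,0],"twist":0},{"hand":0,"slide":[0,0,0],"twist":0}]'
python3 -m creep '[{"hand":0,"slide":[0,0,0],"twist":0},{"hand":0,"slide":[0,0,0],"twist":0},{"hand":0,"slide":[0,0,0],"twist":0},{"hand":0,"slide":[0,0,0],"twist":0},{"hand":0,"slide":[0,0,0],"twist":0}]' >/dev/null
python3 go.py
```

```text
clock: 28.8
eef_pos: [0.4813, 0.288, 0.0282]
ee_rot: [-0.0, 1.0, -0.0, 0.001]
force: [-0.2, 0.8, 0.9]
opening: 0.0513
gripper_force: 0.0
clock: 29.3
eef_pos: [0.4814, 0.2882, 0.0286]
ee_rot: [-0.0, 1.0, -0.0, 0.001]
force: [-0.3, -1.7, 5.8]
opening: 0.0222
gripper_force: 59.3
t 29.80 pos [0.4814 0.2882 0.0286] phi -0.00 open 0.0223 grip 59.3 F [-0.9 -1.5  6.3] j6 2.07
```

```bash
python3 -m creep '[{"hand":0,"slide":[0,0,-0.3],"twist":0},{"hand":0,"slide":[0,0,-0.6],"twist":0},{"hand":0,"slide":[0,0,-0.8],"twist":0},{"hand":0,"slide":[0,0,-0.8],"twist":0},{"hand":0,"slide":[0,0,-0.8],"twist":0}]' >/dev/null
python3 -m creep '[{"hand":0,"slide":[0.2,0.4,-0.3],"twist":0},{"hand":0,"slide":[0.3,0.8,0],"twist":0},{"hand":0,"slide":[0.3,0.8,0],"twist":0},{"hand":0,"slide":[0.3,0.8,0],"twist":0},{"hand":0,"slide":[0.2,0.8,0],"twist":0}]' >/dev/null
python3 -m creep '[{"hand":0,"slide":[0.2,0.8,0],"twist":0},{"hand":0,"slide":[0,0.8,0],"twist":0},{"hand":0,"slide":[0,0.8,0],"twist":0},{"hand":0,"slide":[0,0,0],"twist":0},{"hand":0,"slide":[0,0,0],"twist":0}]' >/dev/null
python3 go.py .526 .105 .031 0
```

```text
t 31.30 pos [0.5248 0.1067 0.1344] phi -0.13 open 0.0222 grip 59.2 F [ 0.1  0.6 -2.4] j6 1.73
twist units -0.02, then shift units [0.04 0.06 3.45]
```

```bash
python3 -m creep '[{"hand":0,"slide":[0.04,0.06,0.5],"twist":0},{"hand":0,"slide":[0,0,0.7],"twist":0},{"hand":0,"slide":[0,0,0.7],"twist":0},{"hand":0,"slide":[0,0,0.6],"twist":0},{"hand":0,"slide":[0,0,0.4],"twist":0}]' >/dev/null
python3 -m creep '[{"hand":0,"slide":[0,0,0.25],"twist":0},{"hand":0,"slide":[0,0,0.1],"twist":0},{"hand":0,"slide":[0,0,0.1],"twist":0},{"hand":0,"slide":[0,0,0],"twist":0},{"hand":0,"slide":[0,0,0],"twist":0}]'
```

```text
clock: 32.3
eef_pos: [0.5273, 0.1061, 0.0355]
ee_rot: [-0.0, 1.0, -0.0, 0.001]
force: [-0.2, 0.9, -2.5]
opening: 0.0223
gripper_force: 59.2
```

```bash
python3 -m creep '[{"hand":0,"slide":[0,0,0.1],"twist":0},{"hand":0,"slide":[0,0,0.08],"twist":0},{"hand":0,"slide":[0,0,0.05],"twist":0},{"hand":0,"slide":[0,0,0],"twist":0},{"hand":0,"slide":[0,0,0],"twist":0}]'
```

```text
clock: 32.8
eef_pos: [0.5267, 0.106, 0.0286]
ee_rot: [0.0, 1.0, -0.0, 0.0]
force: [-2.5, 0.9, 5.8]
opening: 0.0224
gripper_force: 59.9
```

```bash
python3 -m creep '[{"hand":0.6,"slide":[0,0,0],"twist":0},{"hand":0.6,"slide":[0,0,0],"twist":0},{"hand":0.6,"slide":[0,0,0],"twist":0},{"hand":0.6,"slide":[0,0,0],"twist":0},{"hand":0.6,"slide":[0,0,-0.3],"twist":0}]'
python3 -m creep '[{"hand":0.6,"slide":[0,0,-0.7],"twist":0},{"hand":0.6,"slide":[0,0,-0.8],"twist":0},{"hand":0.6,"slide":[0,0,-0.8],"twist":0},{"hand":0.6,"slide":[0,0,-0.8],"twist":0},{"hand":0.6,"slide":[0,0,-0.8],"twist":0}]' >/dev/null
python3 -m creep '[{"hand":0.6,"slide":[0,0,0],"twist":0.85},{"hand":0.6,"slide":[0,0,0],"twist":0.85},{"hand":0.6,"slide":[0,0,0],"twist":0.85},{"hand":0.6,"slide":[0,0,0],"twist":0.73},{"hand":0.6,"slide":[0,0,0],"twist":0}]' >/dev/null
python3 go.py .5564 -.1105 .15 -19.7
```

```text
clock: 33.3
eef_pos: [0.5253, 0.1058, 0.0358]
ee_rot: [0.0, 1.0, -0.0, -0.001]
force: [0.2, 0.1, -0.6]
opening: 0.0511
gripper_force: 0.0
t 34.30 pos [0.5267 0.106  0.1545] phi -19.71 open 0.0515 grip 0.0 F [-0.4 -0.3  0.6] j6 2.07
twist units -0.00, then shift units [3.36 6.46 0.15]
```

```bash
python3 -m creep '[{"hand":0.6,"slide":[0.4,0.8,0],"twist":0},{"hand":0.6,"slide":[0.42,0.8,0],"twist":0},{"hand":0.6,"slide":[0.42,0.81,0],"twist":0},{"hand":0.6,"slide":[0.42,0.81,0],"twist":0},{"hand":0.6,"slide":[0.42,0.81,0],"twist":0}]' >/dev/null
python3 -m creep '[{"hand":0.6,"slide":[0.42,0.81,0],"twist":0},{"hand":0.6,"slide":[0.42,0.81,0],"twist":0},{"hand":0.6,"slide":[0.42,0.81,0],"twist":0},{"hand":0.6,"slide":[0,0,0],"twist":0},{"hand":0.6,"slide":[0,0,0],"twist":0}]' >/dev/null
python3 go.py .5564 -.1105 .026 -19.7
python3 - <<'E'
from fit import *
for c in CAL: manip.capture(c)
print(find('round_stake',.006))
E
```

```text
t 35.30 pos [ 0.5556 -0.1106  0.1541] phi -19.71 open 0.0512 grip 0.0 F [-1.3  0.2  0.7] j6 1.67
twist units -0.00, then shift units [ 0.02 -0.01  4.27]
(array([0.52517787, 0.10594119]), array([0.855, 0.778]))
```

Round stake is parked well. Descend on the square stake.

```bash
python3 -m creep '[{"hand":0.6,"slide":[0,0,0.6],"twist":0},{"hand":0.6,"slide":[0,0,0.7],"twist":0},{"hand":0.6,"slide":[0,0,0.7],"twist":0},{"hand":0.6,"slide":[0,0,0.7],"twist":0},{"hand":0.6,"slide":[0,0,0.7],"twist":0}]' >/dev/null
python3 -m creep '[{"hand":0.6,"slide":[0,0,0.5],"twist":0},{"hand":0.6,"slide":[0,0,0.3],"twist":0},{"hand":0.6,"slide":[0,0,0.07],"twist":0},{"hand":0.6,"slide":[0,0,0],"twist":0},{"hand":0.6,"slide":[0,0,0],"twist":0}]'
python3 -m creep '[{"hand":0,"slide":[0,0,0],"twist":0},{"hand":0,"slide":[0,0,0],"twist":0},{"hand":0,"slide":[0,0,0],"twist":0},{"hand":0,"slide":[0,0,0],"twist":0},{"hand":0,"slide":[0,0,0],"twist":0}]'
python3 -m creep '[{"hand":0,"slide":[0,0,0],"twist":0},{"hand":0,"slide":[0,0,0],"twist":0},{"hand":0,"slide":[0,0,0],"twist":0},{"hand":0,"slide":[0,0,0],"twist":0},{"hand":0,"slide":[0,0,0],"twist":0}]' >/dev/null
python3 go.py
```

```text
clock: 36.5
eef_pos: [0.5566, -0.1104, 0.0268]
ee_rot: [0.0, 0.985, -0.171, 0.001]
force: [-0.7, 0.2, -0.0]
opening: 0.0514
gripper_force: 0.0
clock: 37.0
eef_pos: [0.5564, -0.1104, 0.0267]
ee_rot: [0.0, 0.985, -0.171, 0.001]
force: [0.2, 0.7, 5.7]
opening: 0.0213
gripper_force: 59.7
t 37.50 pos [ 0.5564 -0.1104  0.0267] phi -19.70 open 0.0212 grip 59.7 F [ 0.  -0.3  5.9] j6 1.67
```

```bash
python3 -m creep '[{"hand":0,"slide":[0,0,-0.3],"twist":0},{"hand":0,"slide":[0,0,-0.6],"twist":0},{"hand":0,"slide":[0,0,-0.8],"twist":0},{"hand":0,"slide":[0,0,-0.8],"twist":0},{"hand":0,"slide":[0,0,-0.8],"twist":0}]' >/dev/null
python3 -m creep '[{"hand":0,"slide":[0,0,-0.8],"twist":-0.5},{"hand":0,"slide":[0,0,-0.7],"twist":-0.7},{"hand":0,"slide":[0,0,-0.4],"twist":-0.7},{"hand":0,"slide":[0,0,0],"twist":-0.7},{"hand":0,"slide":[0,0,0],"twist":-0.4}]' >/dev/null
python3 go.py .477 .287 .18 -1.7
```

```text
t 38.50 pos [ 0.555  -0.1101  0.1818] phi -1.56 open 0.0215 grip 58.7 F [-0.7  0.6 -3.5] j6 1.36
twist units 0.02, then shift units [ -2.99 -13.15   0.06]
```

```bash
python3 - <<'E'
from fit import *
for c in CAL: manip.capture(c)
for t in ('square_tray','round_dish'):
    ms={c:mask(c,t) for c in CAL}
    for c in ms:
        k,_=cv2.findContours(ms[c].astype(np.uint8),0,2);m=np.zeros((420,560),np.uint8)
        if k: cv2.drawContours(m,[max(k,key=cv2.contourArea)],-1,1,-1)
        ms[c]=m>0
    p0=[.477,.287,0] if t[0]=='s' else [.558,-.113,0]
    print(t,*fit(ms,lambda p:place(M[t],p[0],p[1],0,p[2]),p0,[.006,.006,.1]))
E
```

```text
square_tray [ 0.47788729  0.28604429 -0.02292047] [0.947 0.938]
round_dish [ 0.55969287 -0.11169961  0.0421644 ] [0.961 0.115]
```

```bash
python3 -m creep '[{"hand":0,"slide":[-0.1,-0.5,0],"twist":0},{"hand":0,"slide":[-0.2,-0.88,0],"twist":0},{"hand":0,"slide":[-0.2,-0.88,0],"twist":0},{"hand":0,"slide":[-0.2,-0.88,0],"twist":0},{"hand":0,"slide":[-0.2,-0.88,0],"twist":0}]' >/dev/null
python3 -m creep '[{"hand":0,"slide":[-0.2,-0.88,0],"twist":0},{"hand":0,"slide":[-0.2,-0.88,0],"twist":0},{"hand":0,"slide":[-0.2,-0.88,0],"twist":0},{"hand":0,"slide":[-0.2,-0.88,0],"twist":0},{"hand":0,"slide":[-0.2,-0.88,0],"twist":0}]' >/dev/null
python3 -m creep '[{"hand":0,"slide":[-0.2,-0.88,0],"twist":0},{"hand":0,"slide":[-0.2,-0.88,0],"twist":0},{"hand":0,"slide":[-0.2,-0.88,0],"twist":0},{"hand":0,"slide":[-0.2,-0.88,0],"twist":0},{"hand":0,"slide":[-0.3,-0.88,0],"twist":0}]' >/dev/null
python3 -m creep '[{"hand":0,"slide":[0,-0.3,0],"twist":0},{"hand":0,"slide":[0,0,0.5],"twist":0},{"hand":0,"slide":[0,0,0.8],"twist":0},{"hand":0,"slide":[0,0,0.8],"twist":0},{"hand":0,"slide":[0,0,0.4],"twist":0}]' >/dev/null
python3 -m creep '[{"hand":0,"slide":[0,0,0],"twist":0},{"hand":0,"slide":[0,0,0],"twist":0},{"hand":0,"slide":[0,0,0],"twist":0},{"hand":0,"slide":[0,0,0],"twist":0},{"hand":0,"slide":[0,0,0],"twist":0}]' >/dev/null
python3 go.py .4775 .2865 .0265 -1.5
```

```text
t 41.30 pos [0.4781 0.2862 0.108 ] phi -1.70 open 0.0214 grip 59.2 F [ 0.5  0.6 -2.5] j6 2.10
twist units -0.03, then shift units [-0.02 -0.01  2.72]
```

```bash
python3 -m creep '[{"hand":0,"slide":[0,0,0.5],"twist":0},{"hand":0,"slide":[0,0,0.6],"twist":0},{"hand":0,"slide":[0,0,0.6],"twist":0},{"hand":0,"slide":[0,0,0.5],"twist":0},{"hand":0,"slide":[0,0,0.2],"twist":0}]' >/dev/null
python3 -m creep '[{"hand":0,"slide":[0,0,0.1],"twist":0},{"hand":0,"slide":[0,0,0],"twist":0},{"hand":0,"slide":[0,0,0],"twist":0},{"hand":0,"slide":[0,0,0],"twist":0},{"hand":0,"slide":[0,0,0],"twist":0}]'
```

```text
clock: 42.3
eef_pos: [0.4779, 0.2862, 0.0326]
ee_rot: [-0.0, 1.0, -0.015, 0.001]
force: [0.6, -0.8, -3.9]
opening: 0.0216
gripper_force: 59.3
```

```bash
python3 -m creep '[{"hand":0,"slide":[0,0,0.09],"twist":0},{"hand":0,"slide":[0,0,0.07],"twist":0},{"hand":0,"slide":[0,0,0.04],"twist":0},{"hand":0,"slide":[0,0,0],"twist":0},{"hand":0,"slide":[0,0,0],"twist":0}]'
```

```text
clock: 42.8
eef_pos: [0.4775, 0.286, 0.0267]
ee_rot: [-0.0, 1.0, -0.015, 0.0]
force: [-3.9, -1.5, 5.5]
opening: 0.0214
gripper_force: 60.2
```

Contact. Release, rise, and return to the round stake.

```bash
python3 -m creep '[{"hand":0.6,"slide":[0,0,0],"twist":0},{"hand":0.6,"slide":[0,0,0],"twist":0},{"hand":0.6,"slide":[0,0,0],"twist":0},{"hand":0.6,"slide":[0,0,0],"twist":0},{"hand":0.6,"slide":[0,0,-0.3],"twist":0}]' >/dev/null
python3 -m creep '[{"hand":0.6,"slide":[0,0,-0.7],"twist":0},{"hand":0.6,"slide":[0,0,-0.8],"twist":0},{"hand":0.6,"slide":[0,0,-0.8],"twist":0},{"hand":0.6,"slide":[0,0,-0.8],"twist":0},{"hand":0.6,"slide":[0,0,-0.8],"twist":0}]' >/dev/null
python3 -m creep '[{"hand":0.6,"slide":[0.3,0.8,0],"twist":0},{"hand":0.6,"slide":[0.3,0.8,0],"twist":0},{"hand":0.6,"slide":[0.3,0.8,0],"twist":0},{"hand":0.6,"slide":[0.3,0.8,0],"twist":0},{"hand":0.6,"slide":[0.3,0.8,0],"twist":0}]' >/dev/null
python3 -m creep '[{"hand":0.6,"slide":[0.2,0.8,0],"twist":0},{"hand":0.6,"slide":[0,0.8,0],"twist":0},{"hand":0.6,"slide":[0,0.4,0],"twist":0},{"hand":0.6,"slide":[0,0,0],"twist":0},{"hand":0.6,"slide":[0,0,0],"twist":0}]' >/dev/null
python3 go.py .526 .106 .028 -1.7
python3 - <<'E'
from fit import *
for c in CAL: manip.capture(c)
print(find('square_stake',.006,yaw=True))
E
```

```text
t 44.80 pos [0.523  0.1049 0.1521] phi -1.73 open 0.0510 grip 0.0 F [ 0.2 -0.1 -0.1] j6 1.75
twist units -0.01, then shift units [ 0.1  -0.04  4.14]
(array([0.47680156, 0.29197467, 0.46598628]), array([0.   , 0.526]))
```

```bash
python3 -m creep '[{"hand":0.6,"slide":[0.1,-0.04,0.5],"twist":0},{"hand":0.6,"slide":[0,0,0.7],"twist":0},{"hand":0.6,"slide":[0,0,0.7],"twist":0},{"hand":0.6,"slide":[0,0,0.7],"twist":0},{"hand":0.6,"slide":[0,0,0.7],"twist":0}]' >/dev/null
python3 -m creep '[{"hand":0.6,"slide":[0,0,0.5],"twist":0},{"hand":0.6,"slide":[0,0,0.3],"twist":0},{"hand":0.6,"slide":[0,0,0.02],"twist":0},{"hand":0.6,"slide":[0,0,0],"twist":0},{"hand":0.6,"slide":[0,0,0],"twist":0}]'
python3 -m creep '[{"hand":0,"slide":[0,0,0],"twist":0},{"hand":0,"slide":[0,0,0],"twist":0},{"hand":0,"slide":[0,0,0],"twist":0},{"hand":0,"slide":[0,0,0],"twist":0},{"hand":0,"slide":[0,0,0],"twist":0}]'
python3 -m creep '[{"hand":0,"slide":[0,0,0],"twist":0},{"hand":0,"slide":[0,0,0],"twist":0},{"hand":0,"slide":[0,0,0],"twist":0},{"hand":0,"slide":[0,0,-0.3],"twist":0},{"hand":0,"slide":[0,0,-0.6],"twist":0}]' >/dev/null
python3 -m creep '[{"hand":0,"slide":[0,0,-0.8],"twist":0},{"hand":0,"slide":[0,0,-0.8],"twist":0},{"hand":0,"slide":[0,0,-0.8],"twist":0},{"hand":0,"slide":[0,0,-0.4],"twist":0},{"hand":0,"slide":[0,0,0],"twist":0}]' >/dev/null
python3 go.py .5588 -.1122 .14 -1.7
```

```text
clock: 46.0
eef_pos: [0.5271, 0.1057, 0.0292]
ee_rot: [-0.0, 1.0, -0.015, 0.001]
force: [1.5, 0.3, 1.3]
opening: 0.0512
gripper_force: 0.0
clock: 46.5
eef_pos: [0.5269, 0.1058, 0.0293]
ee_rot: [-0.0, 1.0, -0.015, 0.001]
force: [-0.6, 1.3, 7.1]
opening: 0.0224
gripper_force: 59.2
t 47.50 pos [0.5273 0.1057 0.1411] phi -1.70 open 0.0227 grip 59.0 F [ 0.4 -0.5 -1.9] j6 1.75
twist units 0.00, then shift units [1.27 7.23 0.04]
```

```bash
python3 -m creep '[{"hand":0,"slide":[0.1,0.5,0],"twist":0},{"hand":0,"slide":[0.15,0.84,0],"twist":0},{"hand":0,"slide":[0.15,0.84,0],"twist":0},{"hand":0,"slide":[0.15,0.84,0],"twist":0},{"hand":0,"slide":[0.15,0.84,0],"twist":0}]' >/dev/null
python3 -m creep '[{"hand":0,"slide":[0.15,0.84,0],"twist":0},{"hand":0,"slide":[0.15,0.84,0],"twist":0},{"hand":0,"slide":[0.15,0.84,0],"twist":0},{"hand":0,"slide":[0.12,0.85,0],"twist":0},{"hand":0,"slide":[0,0,0.4],"twist":0}]' >/dev/null
python3 -m creep '[{"hand":0,"slide":[0,0,0.7],"twist":0},{"hand":0,"slide":[0,0,0.7],"twist":0},{"hand":0,"slide":[0,0,0],"twist":0},{"hand":0,"slide":[0,0,0],"twist":0},{"hand":0,"slide":[0,0,0],"twist":0}]' >/dev/null
python3 go.py .5588 -.1122 .0293 -1.7
```

```text
t 49.00 pos [ 0.558  -0.1124  0.0856] phi -1.68 open 0.0225 grip 59.3 F [ 0.7 -0.4 -1.8] j6 1.36
twist units 0.00, then shift units [ 0.03 -0.01  1.88]
```

```bash
python3 -m creep '[{"hand":0,"slide":[0,0,0.4],"twist":0},{"hand":0,"slide":[0,0,0.5],"twist":0},{"hand":0,"slide":[0,0,0.5],"twist":0},{"hand":0,"slide":[0,0,0.25],"twist":0},{"hand":0,"slide":[0,0,0],"twist":0}]' >/dev/null
python3 -m creep '[{"hand":0,"slide":[0,0,0.08],"twist":0},{"hand":0,"slide":[0,0,0.07],"twist":0},{"hand":0,"slide":[0,0,0.06],"twist":0},{"hand":0,"slide":[0,0,0],"twist":0},{"hand":0,"slide":[0,0,0],"twist":0}]'
```

```text
clock: 50.0
eef_pos: [0.5579, -0.1124, 0.0297]
ee_rot: [0.0, 1.0, -0.015, 0.0]
force: [-0.3, 0.3, -3.0]
opening: 0.0227
gripper_force: 59.3
```

```bash
python3 -m creep '[{"hand":0,"slide":[0,0,0.03],"twist":0},{"hand":0,"slide":[0,0,0.02],"twist":0},{"hand":0,"slide":[0,0,0],"twist":0},{"hand":0,"slide":[0,0,0],"twist":0},{"hand":0,"slide":[0,0,0],"twist":0}]'
```

```text
clock: 50.5
eef_pos: [0.5581, -0.1125, 0.0293]
ee_rot: [0.0, 1.0, -0.015, 0.0]
force: [-3.4, 0.5, 5.3]
opening: 0.0225
gripper_force: 60.2
```

Contact. Release, rise and back away toward the robot for a clear view.

```bash
python3 -m creep '[{"hand":0.6,"slide":[0,0,0],"twist":0},{"hand":0.6,"slide":[0,0,0],"twist":0},{"hand":0.6,"slide":[0,0,0],"twist":0},{"hand":0.6,"slide":[0,0,0],"twist":0},{"hand":0.6,"slide":[0,0,-0.3],"twist":0}]' >/dev/null
python3 -m creep '[{"hand":0.6,"slide":[0,0,-0.7],"twist":0},{"hand":0.6,"slide":[0,0,-0.8],"twist":0},{"hand":0.6,"slide":[0,0,-0.8],"twist":0},{"hand":0.6,"slide":[0,0,-0.8],"twist":0},{"hand":0.6,"slide":[0,0,-0.8],"twist":0}]' >/dev/null
python3 -m creep '[{"hand":0.6,"slide":[-0.8,0,-0.8],"twist":0},{"hand":0.6,"slide":[-0.8,0,-0.8],"twist":0},{"hand":0.6,"slide":[-0.8,0,0],"twist":0},{"hand":0.6,"slide":[-0.8,0,0],"twist":0},{"hand":0.6,"slide":[-0.5,0,0],"twist":0}]' >/dev/null
python3 go.py; python3 - <<'E'
from fit import *
o=[]
for c,(r,q) in {'side':(slice(120,420),slice(180,380)),'top':(slice(160,300),slice(120,450))}.items():
    o.append(cv2.resize(manip.capture(c)[r,q],(380,570) if c=='side' else (420,178),interpolation=3))
b=np.zeros((570,800,3),np.uint8);b[:,:380]=o[0];b[:178,380:]=o[1];cv2.imwrite('pics/end.png',b)
np.set_printoptions(precision=4,suppress=True)
for t,p in(('round_stake',[.558,-.1124]),('square_stake',[.4775,.2865])):
  for c in CAL: print(t,c,find(t,.006,p,cams=(c,)))
ms={'side':mask('side','case')|mask('side','case_lid')|mask('side','case_tab')}
print(*fit(ms,lambda p:place(case(p[0]),.4574,-.2997,0,-.193),[.1],[.1]))
E
```

```text
t 52.00 pos [ 0.4453 -0.109   0.2027] phi -1.70 open 0.0511 grip 0.0 F [-0.5  0.9  0.4] j6 1.31
round_stake side (array([ 0.5579, -0.1126]), array([0.921]))
round_stake top (array([ 0.5547, -0.1132]), array([0.795]))
square_stake side (array([0.4775, 0.2865]), array([0.]))
square_stake top (array([0.4751, 0.2857]), array([0.93]))
[0.0344] [0.961]
```

View pics/end.png

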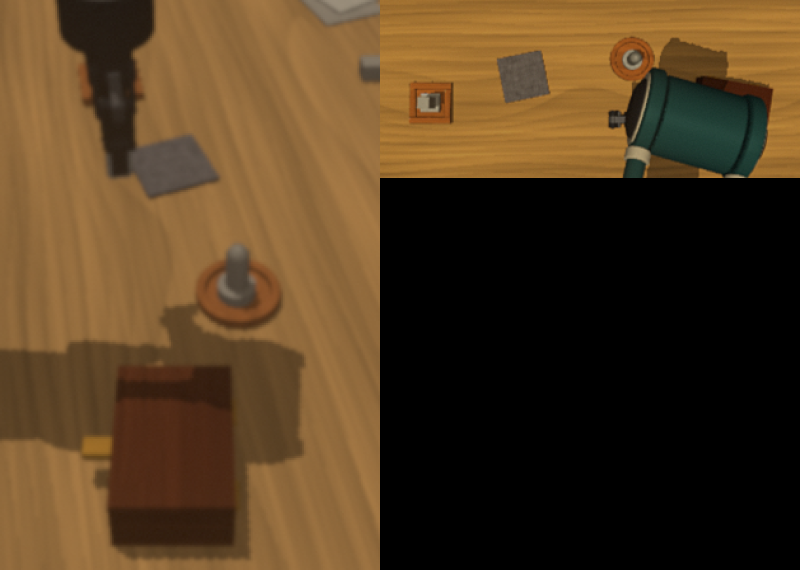

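The round stake stands centred in the dish, at about (238,285) in the side view. The square stake stands in the tray, at (430,102) in the top view, the pad is empty, and the lid is shut. The robot is clear, so I hand in.

```bash
python3 -c "
from cell import manip
print(manip.close_job())"
```

```text
the job is handed in; nothing more can be done
None
```

The job is handed in at about 52 s of the 138 s; `close_job()` returned no verdict, but my last measurements showed the lid shut, both stakes within 5 mm of their seat middles, and the pot 6–8 mm off its seat's middle when last seen before the lid was shut.

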